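# Turn a lacquered panel over against a sloping stop

### The arm

A 6-joint arm with a two-finger parallel gripper is mounted at the origin on the work surface. World frame = base frame: x ahead of the robot, y to its left, z up, the work surface at z = 0. Lengths are in m, angles in rad, forces in N, time in s.
With the tool pointing down it reaches from about 0.425 to 0.95 m from the base axis. Payload 3.5 kg.
Tool frame: the origin (TCP) lies midway between the tips of the shut fingers; the grasp point (between the pads) lies 19 mm behind it; x points along the fingers, y is the direction in which the jaws open and shut, and the axes are right-handed (so a half turn about x gives the same grasp; the last joint's range is limited). The gripper opens to 85 mm and grips with 20 to 120 N. Pads are 22 mm wide; open, the fingers measure 114 mm over their backs; the gripper's body (76 mm by 85 mm) begins 54 mm behind the grasp point. The pads swing forward as they close: fully open they stand 13 mm farther back than shut.
Start: joints at [1.021, 0.286, 1.577, -0, 1.279, -0.15], TCP at [0.263, 0.622, 0.231] pointing down, gripper open.
Joint ranges: [-2.77, 2.77], [-0.9, 2.22], [0.21, 2.48], [-1.53, 4.67], [0.24, 2.81], [-2.84, 2.84]. Speed limits (rad/s): [2.79, 2.79, 3.14, 3.14, 3.14, 3.14].

### API

Orientations are given as a unit quaternion [x, y, z, w].
In Python, from plant import ctrl, vision gives the robot as it stands. The module is installed in compiled form; this text tells all that it offers.
- The arm moves only by the tool play_rows, never from a script. Its arguments are lists of equal length, an entry for each row: "claw": the closure in counts, from 0 (fully open) to 255 (shut); "travel": the shift along the tool's x, y, z in m, a list of three; "dr": the turn, a rotation vector about the tool's x, y, z in rad, a list of three. In form: {"claw": [claw, ...], "travel": [[tx, ty, tz], ...], "dr": [[wx, wy, wz], ...]}. A call has 1 to 20 rows; each row is the pose to reach, as a shift and turn from the pose measured when the call began, along the tool's axes at that moment; what a row does not reach only later rows make up. A row lasts 1/10 s, in which the tool goes at most 50 mm and 8.59 degrees, less where a joint would pass 70% of its speed; a pose out of reach is approached as far as the arm can. A call with a gripper value outside its range is refused whole. The fingers move at their own pace and stop on an object; "force" is the grip in N (left out, the last holds). Time passes only in rows, so rows that repeat a pose let the fingers close. It gives the time, the measured TCP pose, the force and the opening at its end, in the units of the state.
- ctrl.get_state(): the state, without advancing time (a new reading comes with each control period).
- vision.read_camera(name): name is "side" or "top"; returns a dict with "img" (384x512x3 uint8, red, green, blue), "range_z" (384x512 float32, m along the optical axis (not along the pixel's ray), 0 where there is no reading), "K" (3x3 intrinsics, pixels), "distortion" ([k1, k2, p1, p2, k3] as OpenCV has them; the pictures are not rectified), "world_to_cam" (4x4, takes a point from world to camera coordinates). Camera axes: x right, y up, looking along -z (the intrinsics and any distortion apply to the point x, -y, -z); pixel columns grow to the right and rows downward; lengths in m; the calibration is good to about 2 mm. A picture is of the moment at which its call begins.
- ctrl.sign_off(): hands the job in, once; it reports no verdict.
The state is a dict: "time": time; "qpos": joint angles; "dq": joint speeds; "joint_efforts": joint torques, N m; "eef_pos": TCP position; "tcp_rot": TCP orientation; "contact_force": force on the tool from outside, world axes, zero at the start; "wrist_torque": the same for the moment, N m; "opening": opening from 0.0 (shut) to 1.0 (fully open).
Only numpy, scipy, OpenCV 4.12 (cv2) and the standard library are available. Lean on these libraries where they do the work, as an engineer would, in place of code of your own. Each camera call takes 0.05 s, during which the arm holds its last target.

### The job

Turn the dark lacquered panel over so that its pale bare side faces up, without picking it up: push it along the bench with the fingertips against the sloping stop until its front edge climbs the slope and the panel leans there, then reach over behind the stop and push the raised edge back so that the panel tips past upright and falls over. It ends lying flat on the bench, bare side up, in front of the stop, with the jar, tin, screwdriver and knob left where they are.

Things in the scene. Friction and masses are not known exactly. Their poses are not given: they have to be found in the camera images.
- panel: Loose flat wooden panel, about 90 g: 110 mm along its x, 120 mm along its y, 10 mm thick. Origin: centre of the bare pale face (underside at the start). Its z points out of the dark lacquered face with thin brass lines (up at the start). It starts flat on the bench in front of the stop, up to 0.3 rad askew, its +x (front) edge towards the stop.
- panel_center (a point): Middle of the panel, half-way through its thickness.
- panel_front_edge (a point): Middle of the panel's +x edge face, half-way through its thickness: the edge that meets the stop and climbs it.
- panel_rear_edge (a point): Middle of the panel's -x edge face, half-way through its thickness: the edge to push, which stays on the bench as the foot.
- stop: Sloping stop: a plywood ramp fixed to the bench, 180 mm wide along its y. Origin: middle of the toe line, where the slope meets the bench. Its x points level from the toe into the stop (the way to push the panel). The flat slope rises from the toe at 48 degrees (0.838 rad) to a crest 53 mm high, 48 mm behind the toe; behind the crest a sheer drop to bare bench. Wood on wood, friction about 0.6.
- stop_crest (a point): Middle of the stop's crest. A panel pushed until its rear edge is at the toe lies flat on the slope and stays there when released; its front edge then overhangs the crest: 66 to 74 mm behind the toe, 82 to 89 mm above the bench.
- glue_jar: Bystander: loose jar with white cap, 56 mm across, 65 mm high, upright beside the panel's way. Origin: centre of its underside.
- varnish_tin: Bystander: loose copper-coloured tin, 60 mm across, 70 mm high, upright beside the stop. Origin: centre of its underside.
- screwdriver: Bystander: loose screwdriver with wooden handle, 170 mm long, lying on the bench. Origin near its middle.
- stop_knob: Bystander: loose white organ-stop knob, 36 mm across, 32 mm high, standing beyond the stop. Origin: centre of its underside.
Mind the look-alikes: they are no part of the job. Several things look just like the panel: the one meant starts nearest to the robot's base.

How it is judged:
By the outcome, as a careful person would: the job done as asked, in the order asked, and still so for the second after the job is handed in, with the robot touching nothing.
It also fails if it takes over 56 s, if anything falls off the work surface, if the arm or the gripper's body presses on something with over 40 N, if the wrist force passes 120 N, or if a joint passes its speed limit or range.

## Working session

There is one attempt and no reset: what is moved stays moved. The work goes in short steps, Python scripts to look and compute and a tool call to move; the robot and the scene stay as the last step left them, time stands still between calls to the robot, and variables do not carry over. Pictures are saved under pics/ and viewed, and the job is handed in when it is done.

Besides the shell and the picture viewer there is one more tool, called after "Call:" as name(argument=value, ...) on one line, values as JSON. play_rows: Moves the arm, as the interface text tells. Its arguments: {"type":"object","properties":{"claw":{"type":"array","items":{"type":"number"}},"travel":{"type":"array","items":{"type":"array","items":{"type":"number"}}},"dr":{"type":"array","items":{"type":"array","items":{"type":"number"}}},"force":{"type":"number"}},"required":["claw","travel","dr"]}

```bash
mkdir -p pics
cat > h.py <<'E'
import numpy as np, cv2
from plant import ctrl, vision
def cam(n):
    c=vision.read_camera(n); return c
def save(c,name): cv2.imwrite('pics/'+name+'.png',c['img'][:,:,::-1])
def pts(c,uv,z=None):
    uv=np.asarray(uv,float).reshape(-1,1,2)
    n=cv2.undistortPoints(uv,np.array(c['K'],float),np.array(c['distortion'],float)).reshape(-1,2)
    d=np.c_[n[:,0],-n[:,1],-np.ones(len(n))]
    T=np.linalg.inv(c['world_to_cam']); o=T[:3,3]; w=d@T[:3,:3].T
    if z is not None:
        s=(z-o[2])/w[:,2]
    else:
        i=uv.reshape(-1,2).round().astype(int); s=c['range_z'][i[:,1],i[:,0]]
    return o+w*s[:,None]
E
python3 - <<'E'
from h import *
np.set_printoptions(precision=3,suppress=True)
for n in ('top','side'):
    c=cam(n); save(c,n+'0'); np.savez('pics/%s0.npz'%n,**c); print(n,c['K'],c['distortion'],np.linalg.inv(c['world_to_cam']))
s=ctrl.get_state(); print(s)
E
```

```text
top [[425.34    0.    256.994]
 [  0.    425.34  195.343]
 [  0.      0.      1.   ]] [-0.13  0.    0.    0.    0.  ] [[ 0.1    0.975 -0.2    0.441]
 [-0.995  0.097 -0.022 -0.028]
 [-0.002  0.201  0.979  1.01 ]
 [ 0.     0.     0.     1.   ]]
side [[350.057   0.    253.313]
 [  0.    350.057 187.352]
 [  0.      0.      1.   ]] [-0.078  0.     0.     0.     0.   ] [[-0.998  0.05  -0.036  0.602]
 [-0.061 -0.689  0.722  0.543]
 [ 0.011  0.723  0.691  0.596]
 [ 0.     0.     0.     1.   ]]
{'time': 0.1, 'qpos': array([ 1.021,  0.287,  1.578, -0.   ,  1.279, -0.15 ]), 'dq': array([ 0.001, -0.   , -0.003, -0.002, -0.   , -0.001]), 'joint_efforts': array([  0.001, -40.73 , -29.37 ,  -0.   ,   0.003,   0.   ]), 'eef_pos': array([0.262, 0.621, 0.23 ]), 'tcp_rot': array([ 0.14 ,  0.693, -0.141,  0.693]), 'contact_force': array([-0.898,  0.367, -0.487]), 'wrist_torque': array([ 0.047,  0.008, -0.011]), 'opening': 0.9989877122852941}
```

View pics/top0.png

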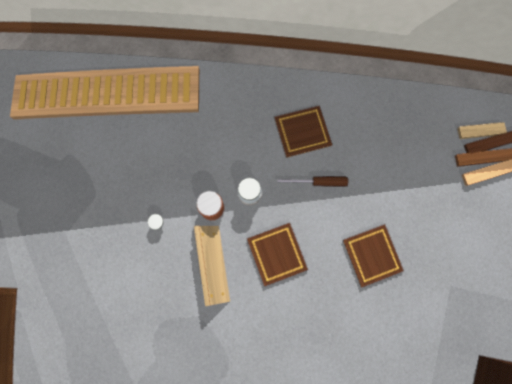

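View pics/side0.png

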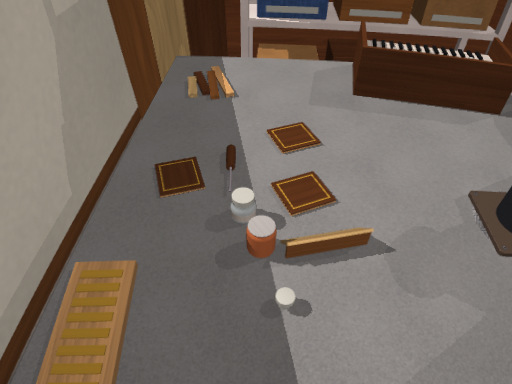

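The top view shows three dark panels at about (278,254), (373,255) and (303,130). The stop is at (211,265), the tin at (209,204), the jar at (249,189), the knob at (155,222) and the screwdriver at (313,181). I'll measure them next.

```bash
cat > m.py <<'E'
from h import *
np.set_printoptions(precision=4,suppress=True)
def panels(c,zt=0.010):
    im=c['img']; hsv=cv2.cvtColor(im,cv2.COLOR_RGB2HSV)
    m=((hsv[:,:,1]>110)&(hsv[:,:,2]<230)).astype(np.uint8)
    cs,_=cv2.findContours(m,cv2.RETR_EXTERNAL,cv2.CHAIN_APPROX_NONE)
    out=[]
    for k in cs:
        if cv2.contourArea(k)<300: continue
        P=pts(c,k.reshape(-1,2),zt)[:,:2]
        r=cv2.minAreaRect((P*1000).astype(np.float32)); out.append((k.reshape(-1,2).mean(0),r))
    return out
E
python3 - <<'E'
from m import *
for n in ('top','side'):
    c=dict(np.load('pics/%s0.npz'%n))
    print(n)
    for p,r in panels(c): print(p.round(0),np.round(r[0],1),np.round(r[1],1),round(r[2],1), 'dist',round(np.hypot(*r[0])))
c=dict(np.load('pics/top0.npz'))
# stop points, by depth
for q in [(195,226),(220,226),(203,305),(228,302),(209,265),(216,265),(222,265),(226,265),(232,265),(209,204),(249,189),(155,222),(280,181),(347,182)]:
    print(q,pts(c,[q])[0])
P=pts(c,np.stack(np.meshgrid(np.arange(512),np.arange(384)),-1).reshape(-1,2)).reshape(384,512,3)
for v in (240,265,290):
    print(v,[(u,*P[v,u].round(3)) for u in range(192,236,3)])
E
```

```text
top
[493. 372.] [ 280.2 -605.2] [61.1 95.1] 1.1 dist 667
[  6. 335.] [243.5 558.3] [228.   41.3] 8.8 dist 609
[372. 255.] [ 528.6 -291.6] [115.6 106.5] 25.3 dist 604
[277. 254.] [510.6 -65.3] [115.6 105.2] 26.2 dist 515
[489. 156.] [ 813.8 -577.2] [ 98.4 172. ] 12.3 dist 998
[303. 131.] [ 819.7 -102.3] [105.9 115.3] 20.9 dist 826
[106.  93.] [878.8 422.5] [121.5 499.5] 6.9 dist 975
[256.  43.] [1063.3   58. ] [1445.7   30.6] 90.0 dist 1065
side
[ 90. 325.] [898.7 280.3] [128.4 231.8] 6.9 dist 941
[325. 242.] [461.6  82.2] [205.   44.6] 15.1 dist 469
[260. 242.] [608.4  95.4] [62.3 74.3] 1.0 dist 616
[302. 193.] [513.4 -62.5] [122.3 114.2] 26.5 dist 517
[179. 177.] [822.3 -98.8] [108.4 127.7] 20.8 dist 828
[293. 137.] [ 532.2 -289.1] [122.9 117.5] 25.8 dist 606
[209.  84.] [ 833.8 -597.9] [148.8 244.6] 21.7 dist 1026
[405.  43.] [  -60.8 -1431.5] [1902.3 1127.9] 62.8 dist 1433
[292.   8.] [  490.4 -1517.9] [407.8 342. ] 2.9 dist 1595
[112. 157.] [ 940.4 -703.7] [ 760.8 2107.9] 16.0 dist 1175
(195, 226) [0.5516 0.1268 0.0526]
(220, 226) [ 0.5638  0.0755 -0.    ]
(203, 305) [ 0.3755  0.
[... 2583 characters left out ...]
4, np.float64(0.412), np.float64(0.089), np.float64(0.056)), (207, np.float64(0.412), np.float64(0.083), np.float64(0.047)), (210, np.float64(0.413), np.float64(0.077), np.float64(0.043)), (213, np.float64(0.413), np.float64(0.071), np.float64(0.033)), (216, np.float64(0.414), np.float64(0.065), np.float64(0.028)), (219, np.float64(0.414), np.float64(0.059), np.float64(0.018)), (222, np.float64(0.415), np.float64(0.053), np.float64(0.015)), (225, np.float64(0.415), np.float64(0.046), np.float64(0.007)), (228, np.float64(0.416), np.float64(0.04), np.float64(0.002)), (231, np.float64(0.417), np.float64(0.033), np.float64(0.002)), (234, np.float64(0.417), np.float64(0.026), np.float64(-0.003))]
```

Run:
```python
import cv2
a=cv2.imread('pics/top0.png')[170:320,140:420]; cv2.imwrite('pics/t0z.png',cv2.resize(a,None,fx=2.8,fy=2.8,interpolation=cv2.INTER_CUBIC))
```

```text
(no output)
```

View pics/t0z.png

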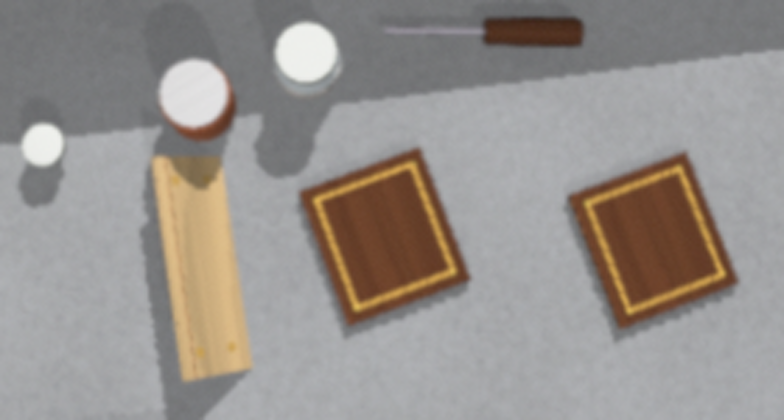

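Run:
```python
from m import *
from scipy.spatial.transform import Rotation as R
s=ctrl.get_state(); print(R.from_quat(s['tcp_rot']).as_matrix())
c=dict(np.load('pics/top0.npz'))
P=pts(c,np.stack(np.meshgrid(np.arange(512),np.arange(384)),-1).reshape(-1,2)).reshape(384,512,3)
im=c['img'];hsv=cv2.cvtColor(im,cv2.COLOR_RGB2HSV)
m=np.zeros((384,512),bool); m[222:310,190:235]=True
m&=(hsv[:,:,1]>60)&(P[:,:,2]>.008)&(P[:,:,2]<.046)
m=cv2.erode(m.astype(np.uint8),np.ones((3,3)))>0
Q=P[m]; A=np.c_[Q[:,:2],np.ones(len(Q))]
for _ in range(3):
    k,*_r=np.linalg.lstsq(A,Q[:,2],rcond=None); r=Q[:,2]-A@k; ok=abs(r)<.006;A=A[ok];Q=Q[ok]
g=k[:2]; print('n',len(Q),'slope deg',np.degrees(np.arctan(np.hypot(*g))),'heading',np.degrees(np.arctan2(g[1],g[0])))
h=g/np.hypot(*g); toe0=-k[2]/np.hypot(*g); print('toe dist along h',toe0)
t=np.array([-h[1],h[0]])
# colour contour of the stop: ends
mm=np.zeros((384,512),np.uint8); mm[222:312,190:236]=(hsv[222:312,190:236,1]>60)
a=P[mm>0]; a=a[(a[:,2]>.02)]; l=a[:,:2]@t; print('lateral ext',np.percentile(l,[0.5,2,50,98,99.5]))
q=pts(c,[(195,226),(205.4,305.7)],.053)[:,:2]; print('crest ends',q,q@h,q@t)
q=pts(c,[(218.5,227),(229.6,301.4)],0)[:,:2]; print('toe ends',q,q@h,q@t)
pc=np.array([.512,-.064]); print('panel centre h,t',pc@h-toe0,pc@t)
for n,p in dict(tin=(.602,.099),jar=(.647,.013),knob=(.553,.224)).items(): print(n,np.array(p)@h-toe0,np.array(p)@t)
```

```text
[[-0.0011  0.3892  0.9211]
 [-0.0019  0.9211 -0.3892]
 [-1.     -0.0021 -0.0003]]
n 975 slope deg 47.65555715336015 heading 105.009920635123
toe dist along h -0.07049824317064213
lateral ext [-0.5651 -0.5626 -0.4734 -0.3899 -0.3874]
crest ends [[0.5516 0.1268]
 [0.378  0.0821]] [-0.0204 -0.0186] [-0.5656 -0.3864]
toe ends [[0.561  0.0788]
 [0.3903 0.0332]] [-0.0692 -0.069 ] [-0.5623 -0.3856]
panel centre h,t -0.12391912071379513 -0.47795594840971095
tin 0.0102107159207014 -0.6071000033421904
jar -0.08450943290619842 -0.6282918273837861
knob 0.14363616882115549 -0.5921451205840844
```

Call:
play_rows(claw=[105,105,105,105,105,105,105,105,105,105,105,105,105,105,105,105,105,105,105,105], travel=[[0.01,-0.03,0.028],[0.02,-0.065,0.062],[0.03,-0.1,0.095],[0.05,-0.14,0.133],[0.05,-0.18,0.171],[0.05,-0.22,0.21],[0.05,-0.26,0.248],[0.05,-0.3,0.286],[0.05,-0.34,0.324],[0.05,-0.38,0.362],[0.05,-0.42,0.4],[0.05,-0.46,0.438],[0.05,-0.5,0.476],[0.05,-0.53,0.505],[0.05,-0.56,0.533],[0.05,-0.58,0.552],[0.05,-0.589,0.561],[0.05,-0.589,0.561],[0.05,-0.589,0.561],[0.05,-0.589,0.561]], dr=[[0.04,0,0],[0.08,0,0],[0.12,0,0],[0.16,0,0],[0.2,0,0],[0.25,0,0],[0.3,0,0],[0.35,0,0],[0.4,0,0],[0.45,0,0],[0.5,0,0],[0.55,0,0],[0.6,0,0],[0.65,0,0],[0.7,0,0],[0.712,0,0],[0.712,0,0],[0.712,0,0],[0.712,0,0],[0.712,0,0]])

```text
time: 2.1
eef_pos: [0.5492, -0.1386, 0.1806]
tcp_rot: [0.372, 0.601, -0.374, 0.6]
contact_force: [-1.0, 0.0, 0.3]
opening: 0.588
```

Call:
play_rows(claw=[105,105,105,105,105,105,105], travel=[[0.04,0,0],[0.08,0,0],[0.12,0,0],[0.15,0,0],[0.17,0,0],[0.172,0,0],[0.172,0,0]], dr=[[0,0,0],[0,0,0],[0,0,0],[0,0,0],[0,0,0],[0,0,0],[0,0,0]])

```text
time: 2.8
eef_pos: [0.5486, -0.1377, 0.0086]
tcp_rot: [0.372, 0.602, -0.373, 0.6]
contact_force: [0.6, 0.2, 0.8]
opening: 0.589
```

Run:
```python
from m import *
from scipy.spatial.transform import Rotation as R
s=ctrl.get_state(); print(s['eef_pos'],s['contact_force']);print(R.from_quat(s['tcp_rot']).as_matrix())
for n in ('top','side'):
    c=cam(n); np.savez('pics/%s1.npz'%n,**c)
    a=c['img'][140:320,180:420]if n=='top' else c['img'][100:280,180:420]
    cv2.imwrite('pics/%s1.png'%n,cv2.resize(a[:,:,::-1],None,fx=3,fy=3,interpolation=cv2.INTER_CUBIC))
```

```text
[ 0.5486 -0.1377  0.0086] [0.5818 0.2468 0.7766]
[[-0.003   0.8955  0.4451]
 [-0.0006  0.4451 -0.8955]
 [-1.     -0.003  -0.0008]]
```

View pics/side1.png

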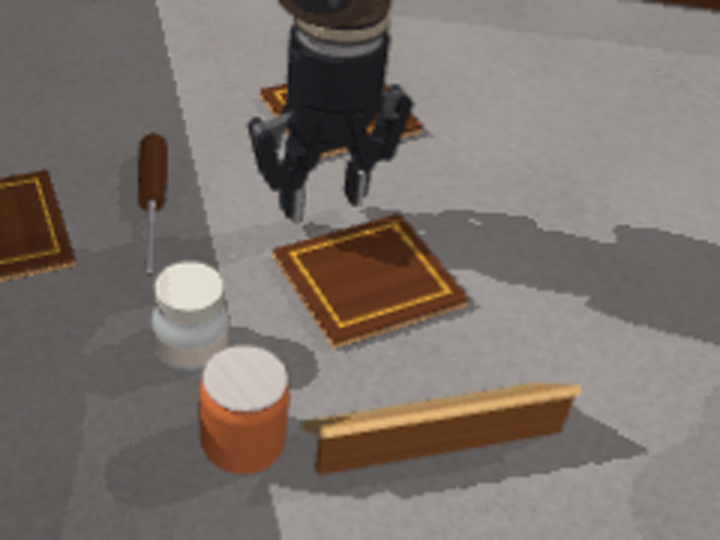

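View pics/top1.png

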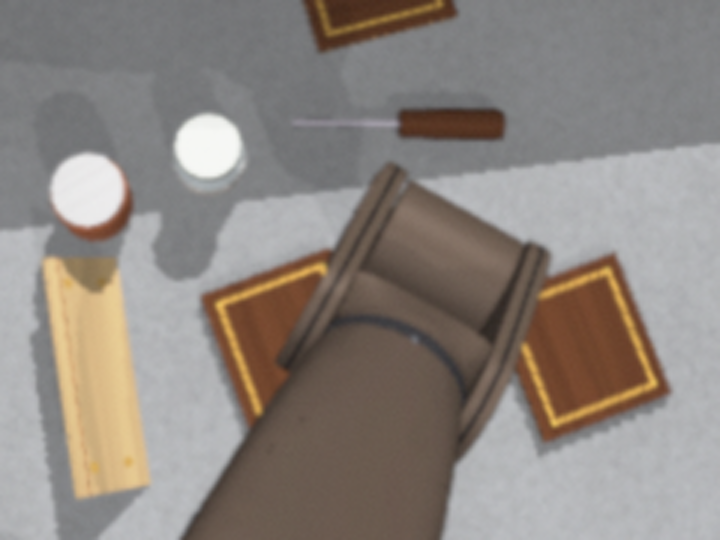

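The two fingertips stand just behind the panel's rear edge, at about (292,205) and (357,190) in the zoomed side view, and aren't touching it. I'll lower them to find the bench by force.

Call:
play_rows(claw=[105,105,105], travel=[[0.002,0,0],[0.004,0,0],[0.004,0,0]], dr=[[0,0,0],[0,0,0],[0,0,0]])

```text
time: 3.2
eef_pos: [0.5503, -0.1388, 0.0069]
tcp_rot: [0.372, 0.6, -0.373, 0.602]
contact_force: [-1.0, -0.1, -0.5]
opening: 0.587
```

Call:
play_rows(claw=[105,105,105], travel=[[0.002,0,0],[0.003,0,0],[0.003,0,0]], dr=[[0,0,0],[0,0,0],[0,0,0]])

```text
time: 3.5
eef_pos: [0.5501, -0.1388, 0.0036]
tcp_rot: [0.372, 0.6, -0.373, 0.602]
contact_force: [0.1, -0.1, -0.4]
opening: 0.588
```

Call:
play_rows(claw=[105,105,105], travel=[[0.001,0,0],[0.003,0,0],[0.003,0,0]], dr=[[0,0,0],[0,0,0],[0,0,0]])

```text
time: 3.8
eef_pos: [0.5498, -0.1387, 0.0002]
tcp_rot: [0.372, 0.601, -0.373, 0.601]
contact_force: [-0.4, -0.3, 0.2]
opening: 0.585
```

Call:
play_rows(claw=[105,105,105], travel=[[0.001,0,0],[0.002,0,0],[0.002,0,0]], dr=[[0,0,0],[0,0,0],[0,0,0]])

```text
time: 4.1
eef_pos: [0.5496, -0.1387, -0.002]
tcp_rot: [0.372, 0.601, -0.373, 0.601]
contact_force: [0.4, 0.1, 0.4]
opening: 0.587
```

Call:
play_rows(claw=[105,105,105], travel=[[0.001,0,0],[0.002,0,0],[0.002,0,0]], dr=[[0,0,0],[0,0,0],[0,0,0]])

```text
time: 4.4
eef_pos: [0.5499, -0.1387, -0.003]
tcp_rot: [0.372, 0.601, -0.373, 0.601]
contact_force: [-3.9, 1.3, 6.2]
opening: 0.589
```

Call:
play_rows(claw=[105,105,105], travel=[[0.001,0,0],[0.0015,0,0],[0.0015,0,0]], dr=[[0,0,0],[0,0,0],[0,0,0]])

```text
time: 4.7
eef_pos: [0.5499, -0.1387, -0.003]
tcp_rot: [0.372, 0.601, -0.373, 0.601]
contact_force: [-4.7, 2.0, 8.4]
opening: 0.59
```

The fingertips touch the bench at TCP z of about -0.003. I'll raise them 3 mm, push forward and square the panel to the stop on the way.

Call:
play_rows(claw=[105,105,105,105,105,105,105,105,105,105,105,105,105,105,105], travel=[[-0.003,0,0],[-0.003,0,0],[-0.003,0,-0.008],[-0.003,0,-0.016],[-0.003,-0.001,-0.022],[-0.003,-0.0015,-0.028],[-0.003,-0.002,-0.034],[-0.003,-0.0025,-0.04],[-0.003,-0.003,-0.046],[-0.003,-0.0035,-0.052],[-0.003,-0.004,-0.058],[-0.003,-0.0045,-0.064],[-0.003,-0.005,-0.07],[-0.003,-0.0056,-0.078],[-0.003,-0.0056,-0.078]], dr=[[0,0,0],[0,0,0],[0,0,0],[0,0,0],[0,0,0],[0.02,0,0],[0.04,0,0],[0.07,0,0],[0.1,0,0],[0.13,0,0],[0.16,0,0],[0.18,0,0],[0.2,0,0],[0.2,0,0],[0.2,0,0]])

```text
time: 6.2
eef_pos: [0.5093, -0.0704, -0.0003]
tcp_rot: [0.429, 0.562, -0.431, 0.561]
contact_force: [-0.1, -0.2, -0.0]
opening: 0.59
```

```bash
cat > look.py <<'E'
import sys
from m import *
from scipy.spatial.transform import Rotation as R
k=sys.argv[1]
s=ctrl.get_state(); print(s['time'],s['eef_pos'],s['contact_force'],s['opening']);print(R.from_quat(s['tcp_rot']).as_matrix())
h=np.array([-.2554,.9668]);t=np.array([-.9668,-.2554]);p=s['eef_pos'][:2]
print('tcp rel toe',p@h+.069,'lat',p@t+.475)
ims=[]
for n in ('top','side'):
    c=cam(n); np.savez('pics/%s%s.npz'%(n,k),**c)
    a=c['img'][150:320,150:350]if n=='top' else c['img'][120:290,200:400]
    ims.append(cv2.resize(a[:,:,::-1],(400,340),interpolation=cv2.INTER_CUBIC))
cv2.imwrite('pics/b%s.png'%k,np.hstack(ims))
E
python3 look.py 2
```

```text
6.2 [ 0.5093 -0.0704 -0.0003] [-0.0737 -0.1972 -0.0235] 0.5898079240581146
[[-0.0028  0.9658  0.2594]
 [-0.0009  0.2594 -0.9658]
 [-1.     -0.0029  0.0001]]
tcp rel toe -0.12912595886553352 lat 0.0005410084584885899
```

View pics/b2.png

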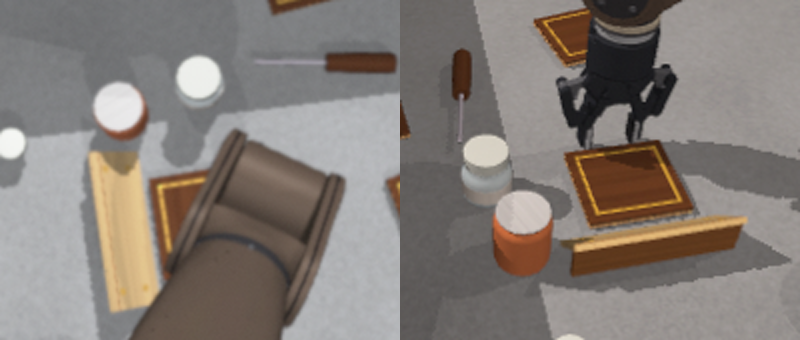

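The side view shows the panel squared, with its dark face up at about (628,183) and the front edge just short of the stop at about (640,225). Both fingers are at the rear edge. I'll measure the pose from the side view.

```bash
cat > pose.py <<'E'
import sys
from m import *
c=dict(np.load('pics/side%s.npz'%sys.argv[1]))
h=np.array([-.2554,.9668]);t=np.array([-.9668,-.2554])
for p,r in panels(c):
    if abs(r[0][0]-500)<80 and abs(r[0][1])<100:
        x=np.array(r[0])/1000; print(p.round(),x@h+.069,x@t+.475,np.round(r[1],1),round(r[2],1)); b=cv2.boxPoints(r)/1000; print(np.c_[b@h+.069,b@t+.475])
E
python3 pose.py 2; python3 pose.py 0
```

```text
[325. 242.] 0.03048841381530762 0.007771555024719212 [205.   44.5] 15.1
[[ 0.0521  0.1104]
 [ 0.0076  0.1101]
 [ 0.0089 -0.0949]
 [ 0.0533 -0.0946]]
[313. 212.] -0.05994059404907226 -2.8594485473598663e-05 [120.8 114.6] 15.1
[[-0.0029  0.0607]
 [-0.1175  0.0601]
 [-0.117  -0.0607]
 [-0.0024 -0.0602]]
[325. 242.] 0.030561900878906256 0.007773226257324184 [205.   44.6] 15.1
[[ 0.0523  0.1104]
 [ 0.0077  0.1102]
 [ 0.0088 -0.0948]
 [ 0.0534 -0.0946]]
[302. 193.] -0.12251656545410156 -0.005438782580566404 [122.3 114.2] 26.5
[[-0.0789  0.066 ]
 [-0.1908  0.0429]
 [-0.1661 -0.0769]
 [-0.0542 -0.0538]]
```

Call:
play_rows(claw=[105,105,105,105,105,105,105,105,105,105,105,105,105,105,105,105], travel=[[0,0,-0.006],[0,0,-0.012],[0,0,-0.018],[0,0,-0.024],[0,0,-0.03],[0,0,-0.036],[0,0,-0.042],[0,0,-0.048],[0,0,-0.054],[0,0,-0.06],[0,0,-0.066],[0,0,-0.072],[0,0,-0.078],[0,0,-0.084],[0,0,-0.09],[0,0,-0.09]], dr=[[0,0,0],[0,0,0],[0,0,0],[0,0,0],[0,0,0],[0,0,0],[0,0,0],[0,0,0],[0,0,0],[0,0,0],[0,0,0],[0,0,0],[0,0,0],[0,0,0],[0,0,0],[0,0,0]])

```text
time: 7.9
eef_pos: [0.4861, 0.0171, -0.0003]
tcp_rot: [0.429, 0.562, -0.431, 0.561]
contact_force: [-0.3, -0.2, -0.3]
opening: 0.589
```

```bash
python3 look.py 3
```

```text
7.9 [ 0.4861  0.0171 -0.0003] [-0.3498 -0.2107 -0.2865] 0.5892331186660136
[[-0.0026  0.9655  0.2604]
 [-0.0009  0.2604 -0.9655]
 [-1.     -0.0027  0.0002]]
tcp rel toe -0.03863234786692145 lat 0.0006455685167337522
```

View pics/b3.png

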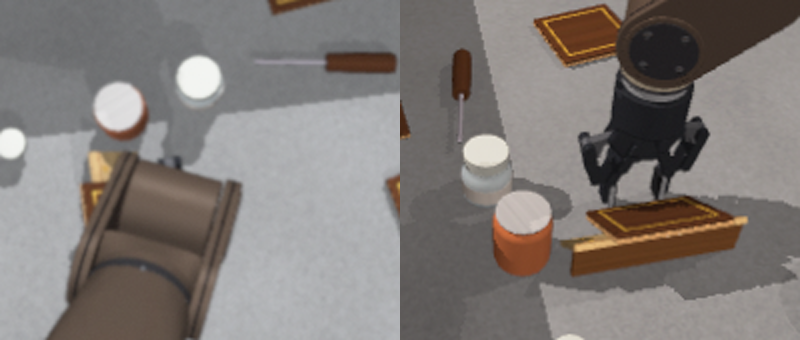

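The panel's front edge is climbing the slope evenly, at about (660,215), with the fingers behind it. I'll push the rest of the way in small steps.

Call:
play_rows(claw=[105,105,105,105,105,105], travel=[[0,0,-0.004],[0,0,-0.008],[0,0,-0.012],[0,0,-0.015],[0,0,-0.017],[0,0,-0.017]], dr=[[0,0,0],[0,0,0],[0,0,0],[0,0,0],[0,0,0],[0,0,0]])

```text
time: 8.6
eef_pos: [0.482, 0.0332, -0.0001]
tcp_rot: [0.429, 0.562, -0.431, 0.561]
contact_force: [-0.6, -0.5, -0.3]
opening: 0.588
```

```bash
python3 look.py 4
python3 - <<'E'
from m import *
c=dict(np.load('pics/side4.npz'))
h=np.array([-.2554,.9668]);t=np.array([-.9668,-.2554])
P=pts(c,np.stack(np.meshgrid(np.arange(512),np.arange(384)),-1).reshape(-1,2)).reshape(384,512,3)
for u in (310,325,345):
    for v in range(205,245,3):
        q=P[v,u]; print(u,v,c['img'][v,u],q[:2]@h+.069,q[:2]@t+.475,q[2].round(4))
E
```

```text
8.6 [ 0.482   0.0332 -0.0001] [-0.5716 -0.5038 -0.3372] 0.5875846098183081
[[-0.0021  0.9655  0.2604]
 [-0.001   0.2604 -0.9655]
 [-1.     -0.0023  0.0004]]
tcp rel toe -0.02200055008284288 lat 0.00048256503359911385
310 205 [35 35 39] -0.021387120909072244 -0.027849883297573208 0.0732
310 208 [20 21 22] -0.013942921379380413 -0.030166155852892507 0.0724
310 211 [20 20 21] -0.0075566351142281885 -0.03199427268472188 0.0706
310 214 [29 28 30] -0.012451608859820218 -0.02843072477869968 0.0553
310 217 [63 62 62] -0.011714952772802989 -0.027527327958213665 0.0465
310 220 [101  97  97] -0.011027217515475224 -0.026578415294914448 0.0375
310 223 [100  97  96] -0.01132728496606443 -0.02512531244785321 0.0271
310 226 [88 85 84] -0.024559790345236393 -0.01730201540727272 -0.0001
310 229 [96 75 48] -0.009927516749780652 -0.02311671331323356 0.0083
310 232 [96 62 27] 0.023577560926902913 -0.03836004713412444 0.0422
310 235 [77 42 24] 0.055276321797820105 -0.05288193903873939 0.0751
310 238 [138  96  59] 0.06505360942057983 -0.056557364111881614 0.0791
310 241 [171 131  84] 0.05099241791713083 -0
[... 1323 characters left out ...]
4406342254976 0.0018
345 217 [156 150 147] -0.0352605841881517 0.07038762522070013 -0.0008
345 220 [157 152 149] -0.02621508254348004 0.06661070851538903 -0.0001
345 223 [84 76 71] -0.01767418468520328 0.06313455125348244 0.0
345 226 [58 32 16] 0.0206245605234969 0.039439157498879995 0.0398
345 229 [103  66  30] 0.052111981286119685 0.02005893666809394 0.0721
345 232 [110  69  42] 0.06795630950339174 0.011170178213265047 0.0841
345 235 [173 128  81] 0.4403485627480575 -0.2452490632851141 0.5961
345 238 [95 57 30] 0.04645499949032278 0.03021781951266994 0.0343
345 241 [92 57 29] 0.045829574745510984 0.03285372613198212 0.0229
345 244 [95 57 29] 0.047059913124724365 0.034229560007030146 0.0139
```

View pics/b4.png

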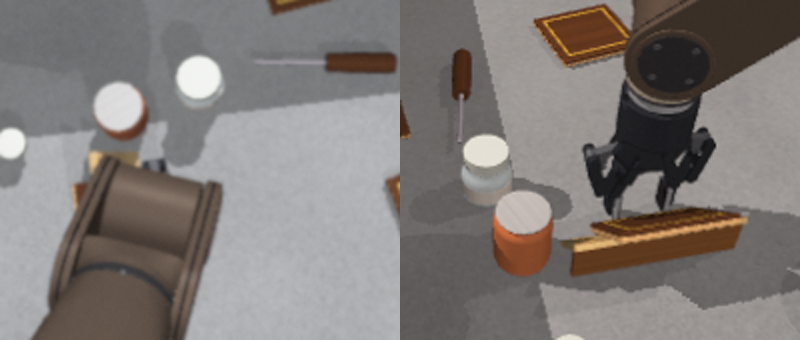

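Call:
play_rows(claw=[105,105,105], travel=[[0,0,-0.0015],[0,0,-0.0025],[0,0,-0.0025]], dr=[[0,0,0],[0,0,0],[0,0,0]])

```text
time: 9.0
eef_pos: [0.4815, 0.0354, -0.0001]
tcp_rot: [0.429, 0.562, -0.431, 0.561]
contact_force: [-0.2, -0.2, 0.7]
opening: 0.586
```

```bash
python3 look.py 5
python3 - <<'E'
from m import *
c=dict(np.load('pics/side5.npz'))
h=np.array([-.2554,.9668]);t=np.array([-.9668,-.2554])
P=pts(c,np.stack(np.meshgrid(np.arange(512),np.arange(384)),-1).reshape(-1,2)).reshape(384,512,3)
hh=P[:,:,:2]@h+.069; tt=P[:,:,:2]@t+.475; z=P[:,:,2]
hsv=cv2.cvtColor(c['img'],cv2.COLOR_RGB2HSV)
m=(hsv[:,:,1]>90)&(abs(tt)<.055)&(hh>.0)&(hh<.064)&(z>.012)&(z>(hh)*np.tan(.838)+.006)
k=np.polyfit(hh[m],z[m],1); print(m.sum(),'tilt',np.degrees(np.arctan(k[0])),'z0',k[1])
m=(abs(tt)<.055)&(z>.06)&(hh>.05)&(hh<.09)
print(np.percentile(hh[m],[95,99]),np.percentile(z[m],[95,99]))
for lo in (-.05,-.02,.01,.04):
    q=m&(tt>lo)&(tt<lo+.02); print(lo,q.sum(),hh[q].max() if q.any() else 0,z[q].max() if q.any() else 0)
E
```

```text
9.0 [ 0.4815  0.0354 -0.0001] [-0.1852 -0.2405  0.7256] 0.5859640202608952
[[-0.0019  0.9656  0.2601]
 [-0.0011  0.2601 -0.9656]
 [-1.     -0.0021  0.0006]]
tcp rel toe -0.019748612231047596 lat 0.0003947820178579198
289 tilt 49.68266186782705 z0 0.031291075775887266
[0.0708 0.0727] [0.3464 0.3501]
-0.05 70 0.0734409040666379 0.08901033951509285
-0.02 67 0.07369075809674873 0.08746737810699667
0.01 327 0.0726219790483811 0.3492736138930477
0.04 545 0.07127492914469041 0.3505226224353547
```

The panel is leaning, with its edge at about 72 mm behind the toe and 87 mm high, inside the stated range. I'll back off and rise.

Call:
play_rows(claw=[105,105,105,105,105,105,105,105,105,105,105,105,105], travel=[[0,0,0.002],[0,0,0.006],[0,0,0.012],[0,0,0.02],[0,0,0.03],[-0.01,0,0.04],[-0.035,0,0.045],[-0.07,0,0.045],[-0.11,0,0.045],[-0.15,0,0.045],[-0.18,0,0.045],[-0.19,0,0.045],[-0.19,0,0.045]], dr=[[0,0,0],[0,0,0],[0,0,0],[0,0,0],[0,0,0],[0,0,0],[0,0,0],[0,0,0],[0,0,0],[0,0,0],[0,0,0],[0,0,0],[0,0,0]])

```text
time: 10.4
eef_pos: [0.4947, -0.0085, 0.1919]
tcp_rot: [0.43, 0.56, -0.43, 0.562]
contact_force: [0.4, 0.4, -0.6]
opening: 0.59
```

```bash
python3 look.py 6
```

```text
10.4 [ 0.4947 -0.0085  0.1919] [ 0.4408  0.3601 -0.5691] 0.5897384651444092
[[ 0.0021  0.9657  0.2596]
 [-0.002   0.2596 -0.9657]
 [-1.      0.0015  0.0025]]
tcp rel toe -0.0655603521834563 lat -0.0010580712591406471
```

View pics/b6.png

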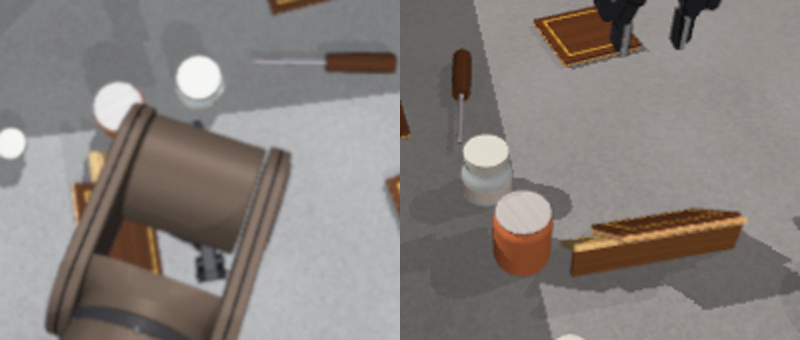

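The panel stays leaning on the slope at about (665,220) in the side view, and the fingers are clear. I'll cross over and tilt the tool.

Call:
play_rows(claw=[105,105,105,105,105,105,105,105,105,105,105,105], travel=[[0,0,-0.02],[0,0,-0.045],[0,0,-0.075],[0,0,-0.105],[0,0,-0.135],[0,0,-0.16],[0,0,-0.18],[0,0,-0.19],[0,0,-0.195],[0,0,-0.195],[0,0,-0.195],[0,0,-0.195]], dr=[[0,0,0],[0,0,0],[0,-0.05,0],[0,-0.1,0],[0,-0.15,0],[0,-0.2,0],[0,-0.26,0],[0,-0.32,0],[0,-0.38,0],[0,-0.436,0],[0,-0.436,0],[0,-0.436,0]])

```text
time: 11.7
eef_pos: [0.441, 0.1801, 0.1864]
tcp_rot: [0.324, 0.429, -0.514, 0.668]
contact_force: [0.0, -0.5, -0.2]
opening: 0.59
```

```bash
python3 look.py 7; python3 -c "
from plant import ctrl;print(ctrl.get_state()['qpos'])"
```

```text
11.7 [0.441  0.1801 0.1864] [ 0.0238 -0.456  -0.2106] 0.5897795624246267
[[ 0.1021  0.9655  0.2396]
 [-0.4087  0.2603 -0.8748]
 [-0.9069 -0.0086  0.4212]]
tcp rel toe 0.13050641441709482 lat 0.002606633692607274
[ 0.39295476 -0.0306219   2.0549104  -0.45986683  1.22067766  0.31231965]
```

View pics/b7.png

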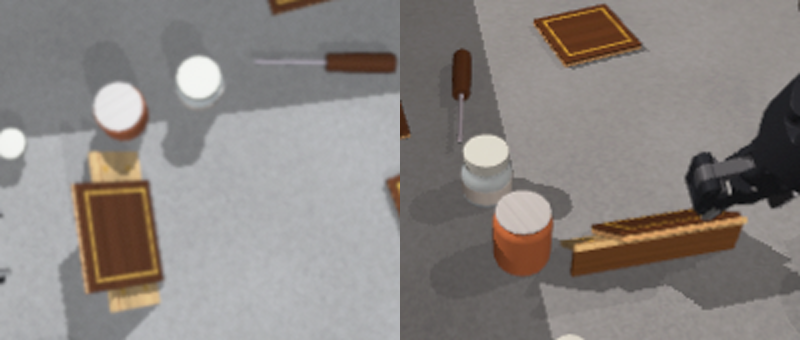

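Call:
play_rows(claw=[105,105,105,105,105,105,105,105], travel=[[0.02,0.002,-0.008],[0.045,0.002,-0.015],[0.07,0.002,-0.02],[0.095,0.002,-0.025],[0.115,0.002,-0.03],[0.127,0.002,-0.031],[0.132,0.002,-0.031],[0.132,0.002,-0.031]], dr=[[0,0,0],[0,0,0],[0,0,0],[0,0,0],[0,0,0],[0,0,0],[0,0,0],[0,0,0]])

```text
time: 12.6
eef_pos: [0.4502, 0.1531, 0.0548]
tcp_rot: [0.325, 0.428, -0.515, 0.668]
contact_force: [-0.6, 0.2, 0.7]
opening: 0.586
```

```bash
python3 look.py 8
```

```text
12.6 [0.4502 0.1531 0.0548] [-0.6031  0.1703  0.6816] 0.5861342355121539
[[ 0.1031  0.9661  0.2368]
 [-0.4084  0.2582 -0.8755]
 [-0.9069 -0.0065  0.4212]]
tcp rel toe 0.10204643642284503 lat 0.0006401338698136527
```

View pics/b8.png

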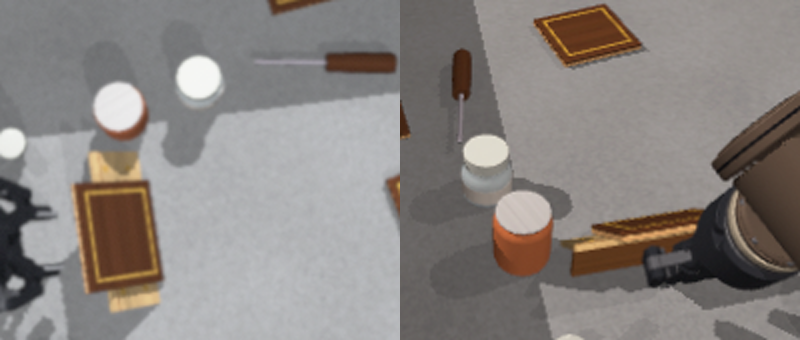

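Both fingertips are behind the raised edge, at about (50,213) and (50,272) in the top crop, and centred on the panel. I'll start tipping it along an arc.

Call:
play_rows(claw=[105,105,105,105,105,105,105,105], travel=[[0.001,0,0.0065],[0.0012,0,0.0127],[0.002,0,0.019],[0.0024,0,0.0254],[0.0012,0,0.0303],[0,0,0.0352],[-0.001,0,0.0412],[-0.002,0,0.0476]], dr=[[0,0,0],[0,0,0],[0,0,0],[0,0,0],[0,0,0],[0,0,0],[0,0,0],[0,0,0]])

```text
time: 13.5
eef_pos: [0.4621, 0.1126, 0.078]
tcp_rot: [0.326, 0.428, -0.514, 0.668]
contact_force: [0.8, -1.3, -0.2]
opening: 0.592
```

```bash
python3 look.py 9
```

```text
13.5 [0.4621 0.1126 0.078 ] [ 0.8384 -1.3141 -0.2472] 0.5917567195172363
[[ 0.1054  0.9659  0.2366]
 [-0.4077  0.259  -0.8756]
 [-0.907  -0.0042  0.4211]]
tcp rel toe 0.05983110448164411 lat -0.00047854170051192524
```

View pics/b9.png

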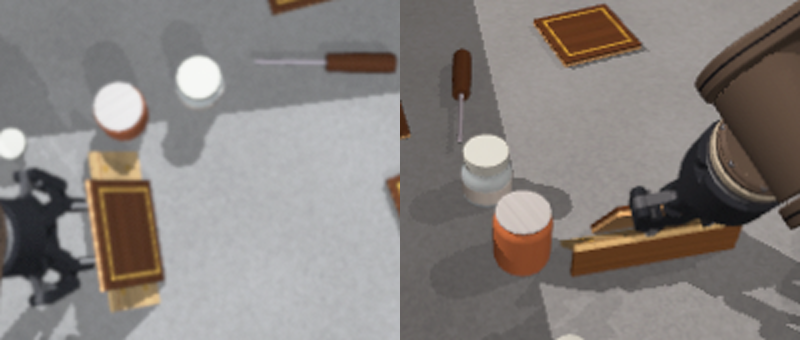

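The panel has rotated up; from the top its foot line stays at about (155,235) along the toe. I'll carry it on past upright.

Call:
play_rows(claw=[105,105,105,105,105,105,105,105,105,105,105,105,105,105,105,105], travel=[[0.0005,0,0.007],[0.001,0,0.0145],[0.002,0,0.0215],[0.0026,0,0.028],[0.0045,0,0.0355],[0.0067,0,0.043],[0.009,0,0.0495],[0.0114,0,0.0556],[0.014,0,0.0613],[0.0167,0,0.067],[0.019,0,0.0725],[0.0218,0,0.078],[0.024,0,0.0825],[0.026,0,0.087],[0.026,0,0.087],[0.026,0,0.087]], dr=[[0,0,0],[0,0,0],[0,0,0],[0,0,0],[0,0,0],[0,0,0],[0,0,0],[0,0,0],[0,0,0],[0,0,0],[0,0,0],[0,0,0],[0,0,0],[0,0,0],[0,0,0],[0,0,0]])

```text
time: 15.2
eef_pos: [0.4857, 0.0256, 0.0915]
tcp_rot: [0.327, 0.427, -0.514, 0.668]
contact_force: [-0.0, 0.2, 0.6]
opening: 0.586
```

```bash
python3 look.py 10
```

```text
15.2 [0.4857 0.0256 0.0915] [-0.0423  0.1619  0.5801] 0.5863815559014399
[[ 0.106   0.9662  0.2352]
 [-0.4076  0.2579 -0.876 ]
 [-0.907  -0.003   0.4211]]
tcp rel toe -0.03032040818350816 lat -0.0011123946782695127
```

View pics/b10.png

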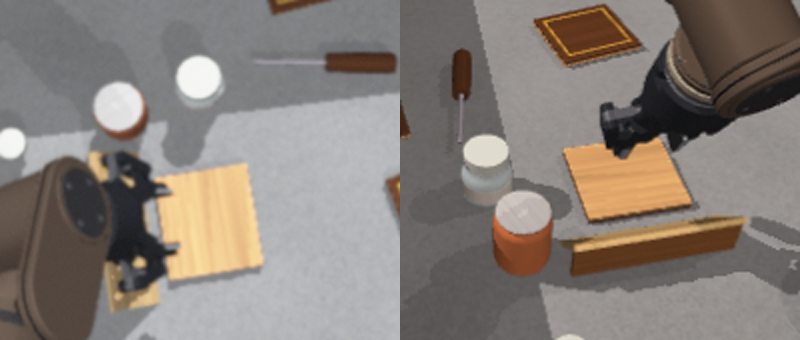

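The panel has fallen over and lies flat with its pale side up, at about (210,222) in the top crop, just in front of the stop. I'll withdraw and check everything.

Call:
play_rows(claw=[105,105,105,105,105,105,105,105,105,105], travel=[[-0.01,0,0],[-0.03,0,0],[-0.06,0,0],[-0.09,0,0],[-0.12,0,-0.02],[-0.14,0,-0.05],[-0.15,0,-0.09],[-0.15,0,-0.11],[-0.15,0,-0.11],[-0.15,0,-0.11]], dr=[[0,0,0],[0,0,0],[0,0,0],[0,0,0],[0,0,0],[0,0,0],[0,0,0],[0,0,0],[0,0,0],[0,0,0]])

```text
time: 16.3
eef_pos: [0.4437, 0.1836, 0.1816]
tcp_rot: [0.326, 0.428, -0.514, 0.669]
contact_force: [0.6, -0.2, -0.8]
opening: 0.589
```

```bash
python3 look.py 11
python3 - <<'E'
from m import *
h=np.array([-.2554,.9668]);t=np.array([-.9668,-.2554])
for n in ('side','top'):
    c=dict(np.load('pics/%s11.npz'%n)); c0=dict(np.load('pics/%s0.npz'%n)); save(c,n+'11f')
    for p,r in panels(c) + []:
        x=np.array(r[0])/1000
        if abs(x[0]-.5)<.15 and abs(x[1])<.15: print(n,p.round(),x@h+.069,x@t+.475,np.round(r[1],1),round(r[2],1))
    for nm,q,z in [('tin',None,.07)]: pass
    hs=cv2.cvtColor(c['img'],cv2.COLOR_RGB2HSV)
    # pale region
    m=((hs[:,:,0]>8)&(hs[:,:,0]<22)&(hs[:,:,1]>70)&(hs[:,:,2]>150)).astype(np.uint8)
    cs,_=cv2.findContours(m,cv2.RETR_EXTERNAL,cv2.CHAIN_APPROX_NONE)
    for k in cs:
        if cv2.contourArea(k)>800:
            i=np.zeros_like(m);cv2.drawContours(i,[k],-1,1,-1);i=cv2.erode(i,np.ones((5,5)))
            P=pts(c,np.argwhere(i)[:,::-1]); r=cv2.minAreaRect((pts(c,k.reshape(-1,2),.01)[:,:2]*1000).astype(np.float32))
            x=np.array(r[0])/1000
            print(n,'pale',k.reshape(-1,2).mean(0).round(),x@h+.069,x@t+.475,np.round(r[1],1),'z med/sd/p2/p98',np.median(P[:,2]),P[:,2].std(),np.percentile(P[:,2],[2,98]))
# bystanders: centroid shift of whites/handle between views (side)
for n,boxes in dict(side=dict(jar=(228,185,262,225),tin=(243,212,280,260),knob=(268,282,302,315),driver=(222,140,240,195)),top=dict(jar=(235,174,265,206),tin=(193,186,228,224),driver=(270,170,355,192))).items():
    a=dict(np.load('pics/%s0.npz'%n))['img'];b=dict(np.load('pics/%s11.npz'%n))['img']
    for k,(u0,v0,u1,v1) in boxes.items():
        A=cv2.cvtColor(a[v0:v1,u0:u1],cv2.COLOR_RGB2GRAY).astype(np.float32);B=cv2.cvtColor(b[v0:v1,u0:u1],cv2.COLOR_RGB2GRAY).astype(np.float32)
        print(n,k,cv2.phaseCorrelate(A,B),abs(A-B).mean())
E
```

```text
16.3 [0.4437 0.1836 0.1816] [ 0.5525 -0.1665 -0.8485] 0.5891521264726098
[[ 0.1067  0.9656  0.2369]
 [-0.4078  0.2599 -0.8753]
 [-0.9068 -0.0032  0.4215]]
tcp rel toe 0.13314615258888535 lat -0.0008457240374870612
side [326. 242.] 0.030776245104980476 0.007782475637817365 [204.8  44.7] 14.8
side [260. 242.] 0.005905222064209001 -0.1375391695037841 [62.3 74.3] 1.0
side [312. 209.] -0.06740943800964355 0.0011165457565307513 [121.7 114.2] 15.1
side pale [111. 324.] 0.11542144700927731 -0.43272226937255864 [ 47.8 231.2] z med/sd/p2/p98 0.020216218999739632 0.05813436442183949 [0.0183 0.0226]
side pale [311. 208.] -0.07055774656677247 0.0014845381240844446 [121.2 111.1] z med/sd/p2/p98 0.010505075480307435 0.021923627286347676 [0.0085 0.0125]
top pale [254. 261.] -0.06867510603332522 0.004339042655944758 [120.3 110.4] z med/sd/p2/p98 0.01002074385131746 0.05891721870627765 [0.0063 0.0138]
top pale [373. 255.] -0.3495284926269531 0.037641997961425755 [102.2  91.9] z med/sd/p2/p98 0.00997216098060938 0.03988539103511809 [0.0064 0.0137]
top pale [211. 265.] 0.030269046588134785 -0.004054426278686518 [186.6  57.2] z med/sd/p2/p98 0.03200744089471569 0.06155290465901222 [0.0081 0.0528]
top pale [105.  91.] 0.254372029675293 -0.48669313556518545 [122.5 504.6] z med/sd/p2/p98 0.02123872515989844 0.06389284138499728 [0.0167 0.0262]
side jar ((0.021485774871969454, -0.008321357223657344), 0.9980385184288025) 6.275
side tin ((0.009683549093082888, 0.035603935178922796), 1.003214918076992) 5.2179055
side knob ((-0.00478130289304346, -0.0038334053010906644), 1.0043626961148815) 5.938503
side driver ((-0.01038662075442609, 0.030476286642915795), 0.9993053835851174) 4.0717173
top jar ((0.10689525191118321, -0.12505505102542358), 1.0039385760823885) 3.046875
top tin ((-0.0708445265512836, 0.00040991721138894377), 0.9824037664466434) 3.0661654
top driver ((-0.018744569379698817, -0.008209074586254417), 0.990171245292381) 2.571123
```

View pics/b11.png

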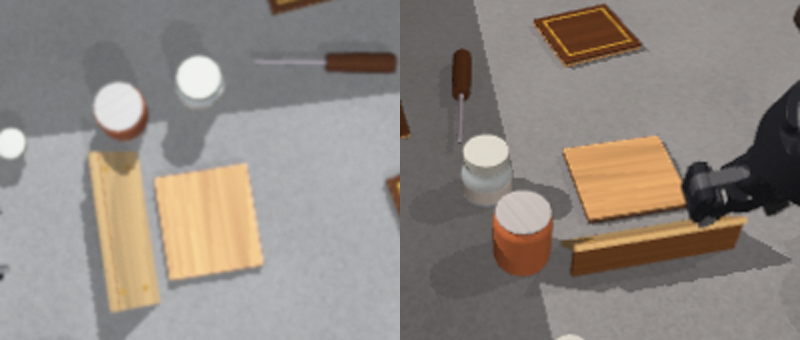

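The panel lies flat and pale side up at about (210,222) in the top crop. Its top is about 10 mm above the bench and it clears the toe by about 14 mm. The bystanders haven't moved and the gripper is clear, so I'll hand in.

```bash
python3 -c "
from plant import ctrl;print(ctrl.sign_off())"
```

```text
the job is handed in; nothing more can be done
None
```

The panel is turned over and the job is handed in, at about 16.4 s on the robot's clock. I squared the panel with two spread fingertips and pushed it up the stop until it leaned there by itself. I then reached over with the tool tilted about 25° and pushed the raised edge back along an arc until the panel fell over.

**Panel:** in the last pictures it lies bare side up, with its top about 10 mm above the bench and level. It is centred on the stop and its edge is about 14 mm in front of the toe.

**Bystanders:** the jar, tin and screwdriver shifted by less than about 0.15 px against the first pictures (jar largest), and the knob by less than 0.01 px. The knob was compared in the side view only.

**Forces:** the largest reading seen was about 10 N, when I felt for the bench with the fingertips. Readings come only at the end of each move.

**Disagreement:** a plane fit of the leaning panel's tilt was spoiled by stray gripper pixels, so I relied on its edge position instead, about 72 mm behind the toe and 87 mm high. No other check failed.

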